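Slide the parts tray through the gap between vise and lamp

TASK

Put the small-parts tray away: with the fingertips, push it along the bench through the narrow gap between the vise and the round base of the lamp, right out the other side, until it sits squarely up against the side of the drawer cabinet. Slide it only, flat on the bench: do not lift or tip it, because the parts in it would jump out. Do not touch the parts lying in the tray, and leave the camera, jar, bottle and screwdriver where they are.

Things in the scene. Friction and masses are not known exactly. Their poses are not given: they have to be found in the camera images.
- tray: Open wooden small-parts tray, loose, 0.25 to 0.5 kg, lying flat on the bench: 100 mm along its x, 130 mm along its y, 32 mm high, walls 6 mm thick, inner floor 6 mm up, one 25 mm high cross wall along x at y = +20 mm. Origin at the centre of its underside, z up. It starts to the right (-y) of the vise and lamp, with its y axis within about 30 degrees of the way through the gap. It slides freely: friction with the bench is ordinary.
- vise: Small iron bench vise, bolted down, does not move. Origin at the centre of the underside of its base plate: 120 mm along x (so its lane-side face is at x = +60 mm), 96 mm along y, 16 mm high, with bolt heads up to 24 mm on its corners. The jaws and screw stand on the base plate, up to 90 mm high, and all lie at x below +12 mm; the screw and its cross handle reach to x = -130 mm. The way through the gap is along the vise's +y.
- lamp_base (a point): Centre of the underside of the lamp's round weighted base: 180 mm across, vertical rim 18 mm high, domed up to 32 mm; fixed. It lies on the vise's +x side. The gap between the vise's base plate face (vise x = +60 mm) and the lamp base's rim is 107 to 110 mm wide at its narrowest. The lamp's arm rises from the centre of the base (joint 85 mm up) and leans away to the vise's +y, about 140 mm over at 340 mm height.
- cabinet_face (a point): Point on the lower edge, mid-way along, of the side of the drawer cabinet that faces the gap. Fixed grey box, 130 mm along x, 180 mm along y, 130 mm high; this side is flat and upright, 130 mm long along x, at right angles to the vise's y. The cabinet reaches from here towards this point's +y. It faces the gap's far mouth, about 200 to 230 mm in y from the vise's origin: the tray, through the gap, stops with its short (100 mm) side against it.
- lens: Black lens barrel, 46 mm across, 26 mm high, loose in the tray's larger compartment. Origin at the centre of its underside.
- ring: Brass retaining ring, 36 mm across, 6 mm high, loose in the tray's smaller compartment. Origin at the centre of its underside.
- camera: Bystander: small black camera body without a lens, 46 x 72 x 68 mm high, standing loose on the mat. Origin at the centre of its underside.
- jar: Bystander: glass screw-top jar, 48 mm across, 48 mm high, standing loose. Origin at the centre of its underside.
- bottle: Bystander: white bottle, 42 mm across, 80 mm high, standing loose. Origin at the centre of its underside.
- driver: Bystander: screwdriver, 150 mm long, lying loose along its x. Origin under its middle.
Mind the look-alikes: they are no part of the job. Of the things shaped like the lens, the black one is meant.

How it is judged:
On the way:
1. the tray, flat on the bench, is in the gap between vise and lamp base, lined up with it (y of tray in the frame of vise between -0.045 and 0.045 m and x of tray in the frame of vise between 0.105 and 0.125 m and angle between the y axis of tray and the y axis of vise, either way round below 0.2 rad), for 0.05 s.
At the end, for the whole second after the job is handed in: The tray is through the gap and rests flat on the bench with its 100 mm end against the cabinet's side: its end within 12 mm of it, square to within 7 degrees, its centre within 50 mm of the middle of that side, the lens barrel and the ring still lying in it (y of tray in the frame of cabinet_face between -0.077 and -0.055 m and x of tray in the frame of cabinet_face between -0.05 and 0.05 m and angle between the y axis of tray and the y axis of cabinet_face, either way round below 0.12 rad and angle between tray's own z axis and vertical below 0.05 rad and height (world z) of tray below 0.005 m and linear speed of tray below 0.01 m/s and z of each of lens, ring in the frame of tray below 0.02 m and horizontal distance between lens and tray below 0.06 m and horizontal distance between ring and tray below 0.07 m); the robot touches nothing.
It fails at once if the tray is lifted or tipped (height (world z) of tray above 0.01 m or angle between tray's own z axis and vertical above 0.12 rad).
It fails at once if the robot touches the parts in the tray (contact force between any of the arm, the fingers and lens above 0.5 N or contact force between any of the arm, the fingers and ring above 0.5 N).
It fails at once if a part leaves the tray (z of any of lens, ring in the frame of tray above 0.03 m).
It fails at once if the camera, jar, bottle or screwdriver is moved (distance of any of camera, jar, bottle, driver from where it was at the start of the episode above 0.015 m).
It also fails if it takes over 72 s, if anything falls off the work surface, if the arm or the gripper's body presses on something with over 40 N, if the wrist force passes 120 N, or if a joint passes its speed limit or range.

ROBOT

A 6-joint arm with a two-finger parallel gripper is mounted at the origin on the work surface. World frame = base frame: x ahead of the robot, y to its left, z up, the work surface at z = 0. Lengths are in m, angles in rad, forces in N, time in s.
With the tool pointing down it reaches from about 0.375 to 0.9 m from the base axis. Payload 3.1 kg.
Tool frame: the origin (TCP) lies at the very end of the fingers, on their centre line; the grasp point (between the pads) lies 19 mm behind it; z points along the fingers, y is the line along which they close (so a half turn about z gives the same grasp; the last joint's range is limited). The gripper opens to 87 mm and grips with 3 to 60 N. Pads are 19 mm wide; open, the fingers measure 117 mm over their backs; the gripper's body (75 mm by 190 mm) begins 51 mm behind the grasp point.
Start: joints at [-1.454, 0.527, 1.433, -0, 1.181, -0.178], TCP at [0.182, -0.598, 0.223] pointing down, gripper open.
Joint ranges: [-3.08, 3.08], [-0.75, 2.2], [0.22, 2.44], [-1.43, 4.57], [0, 2.65], [-2.85, 2.85]. Speed limits (rad/s): [2.79, 2.79, 3.14, 3.14, 3.14, 3.14].

INTERFACE

Orientations are given as a unit quaternion [x, y, z, w].
In Python, from rig import status, viewer, robot gives the robot as it stands.
- The arm moves only by the tool arm_command, never from a script. Its arguments are lists of equal length, an entry for each row: "delta_rot": the turn, a rotation vector about the tool's x, y, z in degrees, a list of three; "delta_pos": the shift along the tool's x, y, z in m, a list of three; "gripper": the closure, from -1 (fully open) to 1 (shut). In form: {"delta_rot": [[rx, ry, rz], ...], "delta_pos": [[dx, dy, dz], ...], "gripper": [gripper, ...]}. A call has 1 to 12 rows; each row is the pose to reach, as a shift and turn from the pose commanded when the call began, along the tool's axes at that moment; what a row does not reach only later rows make up. A row lasts 1/12 s, in which the tool goes at most 41.7 mm and 7.16 degrees, less where a joint would pass 70% of its speed; a pose out of reach is approached as far as the arm can. A call with a gripper value outside its range is refused whole. The fingers move at their own pace and stop on an object; "grip_force" is the grip in N (left out, the last holds). Time passes only in rows, so rows that repeat a pose let the fingers close. It gives the time, the measured TCP pose, the force, the opening and the grip force at its end, in the units of the state.
- status.get_obs(): the state, without advancing time (a new reading comes with each control period).
- viewer.camera(name): name is "side" or "top"; returns a dict with "pixels" (480x640x3 uint8, blue, green, red), "fx", "fy", "cx", "cy" (pixels), "pose" (4x4, takes a point from camera to world coordinates). Camera axes: x right, y down, z forward; pixel columns grow to the right and rows downward; lengths in m; the calibration is good to about 2 mm. A picture is of the moment at which its call begins. There is no depth.
- robot.hand_in(): hands the job in; it is judged then, once.
The state is a dict: "time": time; "q": joint angles; "joint_velocities": joint speeds; "joint_torque": joint torques, N m; "position": TCP position; "tool_rot": TCP orientation; "ft_force": force on the tool from outside, world axes, zero at the start; "moment": the same for the moment, N m; "grip_width": finger opening in m; "grip_force": force on a finger pad.
Only numpy, scipy, OpenCV 4.12 (cv2) and the standard library are available. Lean on these libraries where they do the work, as an engineer would, in place of code of your own. Each camera call takes 0.05 s, during which the arm holds its last target. There are 200 camera calls.

## Working session

There is one attempt and no reset: what is moved stays moved. The work goes in short steps, Python scripts to look and compute and a tool call to move; the robot and the scene stay as the last step left them, time stands still between calls to the robot, and variables do not carry over. Pictures are saved under pics/ and viewed, at most 10 in all, crops included, and the job is handed in when it is done.

Besides the shell and the picture viewer there is one more tool, called by a JSON object that holds its "op" and its "data", one argument or row to a line. arm_command: Moves the arm, as the interface text tells. Its arguments: {"type":"object","properties":{"delta_rot":{"type":"array","items":{"type":"array","items":{"type":"number"}}},"delta_pos":{"type":"array","items":{"type":"array","items":{"type":"number"}}},"gripper":{"type":"array","items":{"type":"number"}},"grip_force":{"type":"number"}},"required":["delta_rot","delta_pos","gripper"]}

```bash
mkdir -p pics; cat > h.py <<'E'
import numpy as np,cv2
from rig import status,viewer,robot
def shot(n,f):
    c=viewer.camera(n);cv2.imwrite(f'pics/{f}.png',c['pixels']);return c
def ray(c,u,v,z):
    P=np.array(c['pose']);d=P[:3,:3]@np.array([(u-c['cx'])/c['fx'],(v-c['cy'])/c['fy'],1]);o=P[:3,3]
    return o+d*(z-o[2])/d[2]
def proj(c,p):
    P=np.array(c['pose']);q=P[:3,:3].T@(np.array(p)-P[:3,3]);return q[0]/q[2]*c['fx']+c['cx'],q[1]/q[2]*c['fy']+c['cy']
E
python3 - <<'E'
from h import *
for n in('top','side'):
    c=shot(n,n+'0');print(n,c['fx'],np.round(c['pose'],3).tolist())
print(status.get_obs())
E
```

```text
top 433.2184555333674 [[-0.023, -0.989, 0.146, 0.419], [-1.0, 0.022, -0.006, -0.011], [0.003, -0.146, -0.989, 1.0], [0.0, 0.0, 0.0, 1.0]]
side 494.93842913627776 [[0.971, -0.107, 0.212, 0.344], [-0.237, -0.522, 0.819, -0.813], [0.023, -0.846, -0.533, 0.567], [0.0, 0.0, 0.0, 1.0]]
{'time': 0.1, 'q': array([-1.45451878e+00,  5.28375499e-01,  1.43376945e+00, -2.09747062e-05,
        1.18142451e+00, -1.78457735e-01]), 'joint_velocities': array([-0.00115244, -0.00362159, -0.00434961,  0.00100362,  0.00033538,
        0.00133683]), 'joint_torque': array([-6.32397459e-04, -4.40987277e+01, -1.77149963e+01,  6.35157642e-02,
        5.33934846e-02, -5.03965202e-05]), 'position': array([ 0.18152336, -0.59736335,  0.22166959]), 'tool_rot': array([ 9.89159958e-01,  1.46838691e-01,  2.10308628e-05, -9.88226583e-04]), 'ft_force': array([ 0.39257916, -0.09427484, -0.42618419]), 'moment': array([-0.01613731,  0.00891162,  0.02762648]), 'grip_force': 0.0, 'grip_width': 0.08684216385608332}
```

View pics/top0.png

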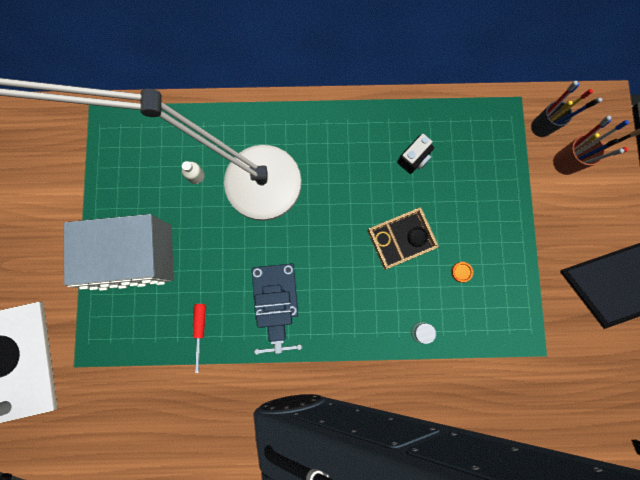

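View pics/side0.png

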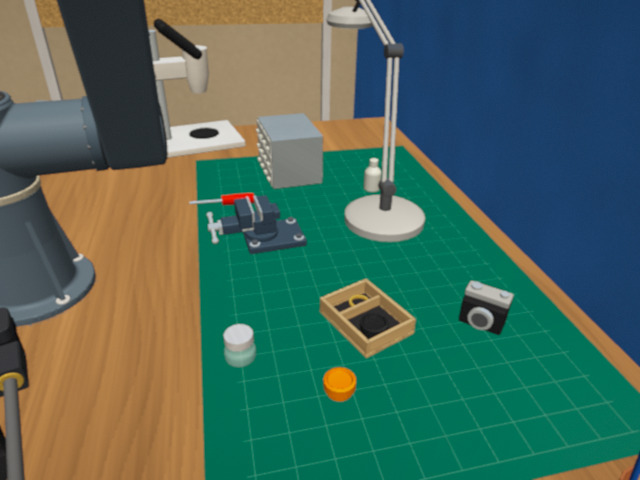

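The top view shows the tray around (403,238), the lamp base at (263,182), the vise plate's lane edge near (252–295,265), and the cabinet's facing side around x≈155–172, y 215–285. The lane runs leftwards between vise and lamp. Next I measure them.

```bash
cat > m.py <<'E'
from h import *
def biggest(m,roi):
    x0,y0,x1,y1=roi;k=np.zeros_like(m);k[y0:y1,x0:x1]=m[y0:y1,x0:x1]
    return max(cv2.findContours(k,0,cv2.CHAIN_APPROX_NONE)[0],key=cv2.contourArea)
def tray(c,roi=None):
    """rim-top rectangle from wood-coloured pixels"""
    hsv=cv2.cvtColor(c['pixels'],cv2.COLOR_BGR2HSV)
    m=cv2.inRange(hsv,(8,60,110),(30,200,255))
    roi=roi or (60,195,445,285)
    ct=biggest(cv2.morphologyEx(m,cv2.MORPH_CLOSE,np.ones((3,3))),roi)
    pts=np.array([ray(c,*p[0],0.032)[:2] for p in ct],np.float32)
    (cx,cy),(w,h),a=cv2.minAreaRect(pts)
    box=cv2.boxPoints(((cx,cy),(w,h),a))
    e=max((box[1]-box[0],box[2]-box[1]),key=np.linalg.norm);e=e*np.sign(e[1])
    return np.array([cx,cy]),np.degrees(np.arctan2(-e[0],e[1])),(w,h),box
E
python3 - <<'E'
from m import *
c=viewer.camera('top');im=c['pixels'];hsv=cv2.cvtColor(im,cv2.COLOR_BGR2HSV)
t=tray(c);print('tray',t)
# lamp
m=cv2.inRange(hsv,(0,0,150),(180,60,255));ct=biggest(m,(215,140,305,225))
h=cv2.convexHull(ct);p=np.array([ray(c,*q[0],0.018)[:2] for q in h],np.float32)
print('lamp',cv2.minEnclosingCircle(p),cv2.fitEllipse(p))
# vise
ng=cv2.bitwise_not(cv2.inRange(hsv,(65,120,30),(95,255,255)))
ct=biggest(ng,(240,255,305,330))
q=np.array([ray(c,*a[0],0.016)[:2] for a in ct]);px=ct[:,0]
for u in range(250,300,4):
    s=px[px[:,0]==u]; 
    if len(s): v=s[:,1].min();print('v',u,v,ray(c,u,v,.016)[:2].round(4))
for v in range(265,325,6):
    s=px[px[:,1]==v]
    if len(s): print('r',v,ray(c,s[:,0].min(),v,.016)[:2].round(4),ray(c,s[:,0].max(),v,.016)[:2].round(4))
# cabinet lower edge
ct=biggest(ng,(55,205,185,300));px=ct[:,0]
for v in range(214,292,6):
    s=px[px[:,1]==v]
    if len(s): print('cab',v,s[:,0].max(),ray(c,s[:,0].max(),v,0)[:2].round(4))
big=cv2.resize(im[190:300,130:450],None,fx=2.5,fy=2.5,interpolation=cv2.INTER_CUBIC)
cv2.imwrite('pics/crop.png',big)
E
```

```text
tray (array([ 0.55960822, -0.21287979]), np.float32(21.23507), (0.09910933673381805, 0.1341487616300583), array([[ 0.48912418, -0.16830805],
       [ 0.5377122 , -0.29334843],
       [ 0.63009226, -0.25745153],
       [ 0.5815042 , -0.13241115]], dtype=float32))
lamp ((0.7256968021392822, 0.12596048414707184), 0.12055814266204834) ((0.7197222709655762, 0.1215284913778305), (0.17633482813835144, 0.2418065369129181), 136.06539916992188)
v 254 268 [0.5    0.1247]
v 258 267 [0.5021 0.1156]
v 262 267 [0.5019 0.1066]
v 266 266 [0.504  0.0975]
v 270 266 [0.5038 0.0884]
v 274 266 [0.5035 0.0793]
v 278 265 [0.5056 0.0702]
v 282 265 [0.5054 0.0611]
v 286 264 [0.5075 0.052 ]
v 290 264 [0.5073 0.0429]
v 294 276 [0.4798 0.0342]
r 265 [0.5058 0.077 ] [0.5049 0.0361]
r 271 [0.4933 0.1293] [0.4912 0.0363]
r 277 [0.4797 0.127 ] [0.4776 0.0342]
r 283 [0.4661 0.1271] [0.464  0.0344]
r 289 [0.4526 0.1248] [0.4505 0.0324]
r 295 [0.4392 0.1249] [0.4371 0.0326]
r 301 [0.4257 0.1226] [0.4237 0.0305]
r 307 [0.4124 0.1227] [0.4103 0.0308]
r 313 [0.3992 0.1227] [0.397  0.0287]
r 319 [0.3859 0.1205] [0.3841 0.0424]
cab 214 151 [0.6338 0.3686]
cab 220 162 [0.6189 0.3424]
cab 226 171 [0.6041 0.3209]
cab 232 171 [0.5899 0.3205]
cab 238 171 [0.5757 0.3202]
cab 244 171 [0.5616 0.3198]
cab 250 172 [0.5474 0.3171]
cab 256 172 [0.5334 0.3168]
cab 262 172 [0.5195 0.3164]
cab 268 173 [0.5055 0.3137]
cab 274 173 [0.4917 0.3134]
cab 280 172 [0.478  0.3153]
cab 286 144 [0.4657 0.3791]
```

View pics/crop.png

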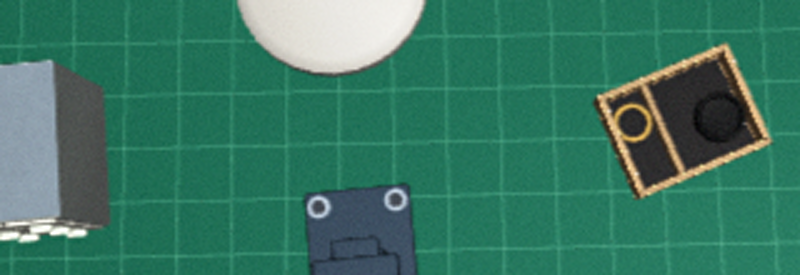

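```bash
cat >> h.py <<'E'
from scipy.spatial.transform import Rotation as Ro
def delta(x,y,z,psi):
    o=status.get_obs();R=Ro.from_quat(o['tool_rot']);a=np.radians(psi)/2
    T=Ro.from_quat([np.cos(a),np.sin(a),0,0])
    print('go',R.inv().apply(np.array([x,y,z])-o['position']).round(4),(R.inv()*T).as_rotvec(degrees=True).round(2))
E
python3 - <<'E'
from h import *
c=viewer.camera('top');hsv=cv2.cvtColor(c['pixels'],cv2.COLOR_BGR2HSV)
g=cv2.inRange(hsv,(65,120,30),(95,255,255))
for z in(0,.018):
    P=[]
    for u in range(240,288,6):
        v=200
        while not g[v:v+3,u].all(): v+=1
        P.append(ray(c,u,v-.5,z)[:2])
    for v in range(170,205,6):
        u=285
        while not g[v,u:u+3].all(): u+=1
        P.append(ray(c,u-.5,v,z)[:2])
    P=np.array(P)
    from scipy.optimize import least_squares
    s=least_squares(lambda q:np.hypot(*(P-q[:2]).T)-.09,[.7,.12]);print(z,s.x,s.fun.round(4))
delta(.462,-.222,.15,4.5)
E
```

```text
0 [0.70343716 0.10447067] [ 0.0015  0.0004 -0.0002 -0.0007  0.0011  0.0003 -0.0005 -0.001   0.0015
 -0.0001  0.0008 -0.0006  0.0004 -0.0005]
0.018 [0.70003098 0.10367431] [ 0.0005 -0.0003 -0.0006 -0.0008  0.0012  0.0006 -0.0001 -0.0004  0.0006
 -0.0007  0.0005 -0.0007  0.0005 -0.0002]
go [ 0.3774 -0.2778  0.0724] [-0.08 -0.   12.39]
```

{"op": "arm_command", "data": {
  "delta_pos": [
    [0.03,-0.022,0],
    [0.06,-0.044,0],
    [0.09,-0.066,0.01],
    [0.12,-0.088,0.015],
    [0.15,-0.11,0.02],
    [0.19,-0.14,0.03],
    [0.23,-0.17,0.04],
    [0.27,-0.2,0.05],
    [0.31,-0.23,0.06],
    [0.345,-0.255,0.07],
    [0.377,-0.278,0.072],
    [0.377,-0.278,0.072]
  ],
  "delta_rot": [
    [0,0,2],
    [0,0,4],
    [0,0,6],
    [0,0,8],
    [0,0,10],
    [0,0,12],
    [0,0,12.4],
    [0,0,12.4],
    [0,0,12.4],
    [0,0,12.4],
    [0,0,12.4],
    [0,0,12.4]
  ],
  "gripper": [-0.15,-0.15,-0.15,-0.15,-0.15,-0.15,-0.15,-0.15,-0.15,-0.15,-0.15,-0.15]
}}

```text
time: 1.2
position: [0.4624, -0.2202, 0.15]
tool_rot: [0.999, 0.039, -0.0, -0.0]
ft_force: [0.3, 0.4, -0.1]
grip_width: 0.05
grip_force: 0.0
```

```bash
python3 - <<'E'
from h import *
delta(.462,-.222,.012,4.5);print(status.get_obs()['grip_width'])
E
```

```text
go [-0.0005  0.0019  0.138 ] [-0.04  0.03  0.01]
0.05004801066450586
```

{"op": "arm_command", "data": {
  "delta_pos": [
    [0,0.002,0.03],
    [0,0.002,0.06],
    [0,0.002,0.09],
    [0,0.002,0.115],
    [0,0.002,0.13],
    [0,0.002,0.138],
    [0,0.002,0.138]
  ],
  "delta_rot": [
    [0,0,0],
    [0,0,0],
    [0,0,0],
    [0,0,0],
    [0,0,0],
    [0,0,0],
    [0,0,0]
  ],
  "gripper": [-0.15,-0.15,-0.15,-0.15,-0.15,-0.15,-0.15]
}}

```text
time: 1.78
position: [0.4609, -0.2238, 0.0109]
tool_rot: [0.999, 0.039, -0.001, -0.001]
ft_force: [-1.6, -0.2, 0.1]
grip_width: 0.0502
grip_force: 0.0
```

{"op": "arm_command", "data": {
  "delta_pos": [
    [0.005,0,0],
    [0.01,0,0],
    [0.015,0,0],
    [0.02,0,0],
    [0.024,0,0],
    [0.028,0,0],
    [0.032,0,0],
    [0.036,0,0],
    [0.04,0,0],
    [0.044,0,0],
    [0.048,0,0],
    [0.05,0,0]
  ],
  "delta_rot": [
    [0,0,0],
    [0,0,0],
    [0,0,0],
    [0,0,0],
    [0,0,0],
    [0,0,0],
    [0,0,0],
    [0,0,0],
    [0,0,0],
    [0,0,0],
    [0,0,0],
    [0,0,0]
  ],
  "gripper": [-0.15,-0.15,-0.15,-0.15,-0.15,-0.15,-0.15,-0.15,-0.15,-0.15,-0.15,-0.15]
}}

```text
time: 2.78
position: [0.512, -0.2203, 0.0124]
tool_rot: [0.999, 0.039, 0.0, -0.0]
ft_force: [-3.2, 1.1, 0.2]
grip_width: 0.0499
grip_force: 1.2
```

```bash
python3 - <<'E'
from m import *
c=shot('top','t2');print(tray(c,(350,180,460,290)));o=status.get_obs();print(o['position'])
c=shot('side','s2')
E
```

```text
Traceback (most recent call last):
  File "m.py", line 10, in tray
    ct=biggest(cv2.morphologyEx(m,cv2.MORPH_CLOSE,np.ones((3,3))),roi)
  File "m.py", line 4, in biggest
    return max(cv2.findContours(k,0,cv2.CHAIN_APPROX_NONE)[0],key=cv2.contourArea)
ValueError: max() iterable argument is empty
```

{"op": "arm_command", "data": {
  "delta_pos": [
    [0.004,0,0],
    [0.008,0,0],
    [0.011,0,0],
    [0.011,0,0],
    [0.011,0,0]
  ],
  "delta_rot": [
    [0,0,0],
    [0,0,0],
    [0,0,0],
    [0,0,0],
    [0,0,0]
  ],
  "gripper": [-0.15,-0.15,-0.15,-0.15,-0.15]
}}

```text
time: 3.25
position: [0.5242, -0.2205, 0.0128]
tool_rot: [0.999, 0.039, 0.002, 0.001]
ft_force: [-0.1, 0.8, -0.3]
grip_width: 0.0499
grip_force: 0.1
```

```bash
python3 - <<'E'
from m import *
print(status.get_obs()['position'])
c=shot('side','s2')
E
```

```text
[ 0.52420186 -0.22049387  0.01278363]
```

View pics/s2.png

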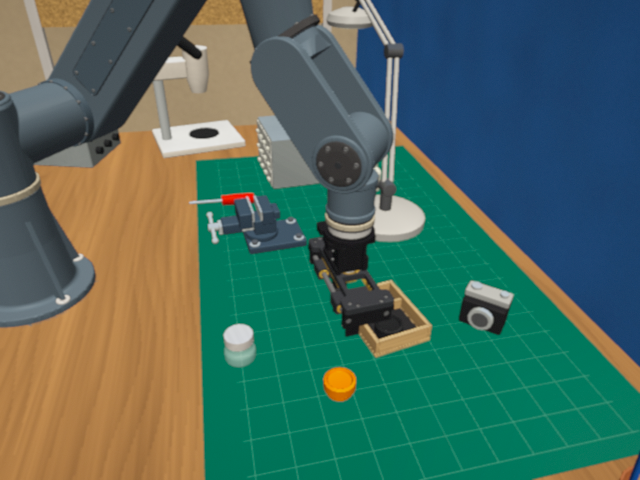

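The side view shows the fingers along the tray's left wall and the tray lined up near (385,320). Now I back off, rise, and go round behind it.

{"op": "arm_command", "data": {
  "delta_pos": [
    [-0.01,0,0],
    [-0.02,0,0],
    [-0.02,0,-0.03],
    [-0.02,0,-0.07],
    [-0.02,0,-0.11],
    [-0.02,0.03,-0.14],
    [-0.02,0.07,-0.14],
    [-0.02,0.11,-0.14],
    [-0.01,0.14,-0.14],
    [0.02,0.14,-0.14],
    [0.04,0.14,-0.14],
    [0.05,0.14,-0.14]
  ],
  "delta_rot": [
    [0,0,0],
    [0,0,0],
    [0,0,0],
    [0,0,0],
    [0,0,-4],
    [0,0,-10],
    [0,0,-17],
    [0,0,-24],
    [0,0,-31],
    [0,0,-38],
    [0,0,-45],
    [0,0,-52]
  ],
  "gripper": [-0.26,-0.26,-0.26,-0.26,-0.26,-0.26,-0.26,-0.26,-0.26,-0.26,-0.26,-0.26]
}}

```text
time: 4.3
position: [0.5844, -0.3565, 0.1523]
tool_rot: [0.88, 0.475, 0.001, 0.001]
ft_force: [-0.1, 0.1, -0.2]
grip_width: 0.055
grip_force: 0.0
```

```bash
python3 - <<'E'
from m import *
c=shot('top','t3')
try: print(tray(c,(340,150,460,290)))
except Exception as e: print(e)
delta(.59,-.335,.12,94.5);print(status.get_obs()['position'])
E
```

```text
(array([ 0.62295026, -0.16247818]), np.float32(46.27148), (0.018981538712978363, 0.04121963679790497), array([[ 0.6014967 , -0.15509008],
       [ 0.6312829 , -0.1835828 ],
       [ 0.6444038 , -0.16986628],
       [ 0.6146176 , -0.14137356]], dtype=float32))
go [ 0.02   -0.0076  0.0322] [  0.17   0.   -37.46]
[ 0.58539972 -0.35592539  0.152253  ]
```

View pics/t3.png

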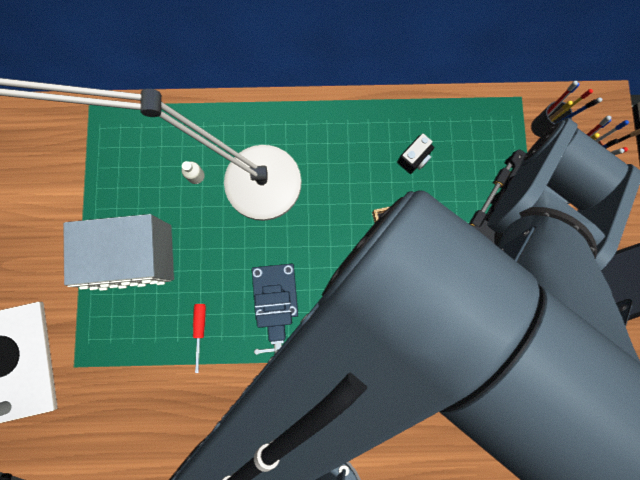

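The arm hides the tray in the top view (only its front corner near (376,209) shows). I finish the turn and measure from the side.

{"op": "arm_command", "data": {
  "delta_pos": [
    [0.005,-0.002,0.005],
    [0.01,-0.004,0.01],
    [0.015,-0.006,0.02],
    [0.02,-0.008,0.032],
    [0.02,-0.008,0.032],
    [0.02,-0.008,0.032],
    [0.02,-0.008,0.032]
  ],
  "delta_rot": [
    [0,0,-7],
    [0,0,-14],
    [0,0,-21],
    [0,0,-28],
    [0,0,-35],
    [0,0,-37.5],
    [0,0,-37.5]
  ],
  "gripper": [-0.26,-0.26,-0.26,-0.26,-0.26,-0.26,-0.26]
}}

```text
time: 4.93
position: [0.586, -0.3339, 0.1199]
tool_rot: [0.683, 0.731, -0.0, -0.001]
ft_force: [-0.4, -0.3, 0.0]
grip_width: 0.0549
grip_force: 0.0
```

```bash
python3 - <<'E'
from m import *
c=shot('side','s3')
try:
    t=tray(c,(300,240,450,370));print(t)
    cv2.imwrite('pics/s3c.png',cv2.resize(c['pixels'][220:400,280:480],None,fx=3,fy=3,interpolation=cv2.INTER_CUBIC))
except Exception as e: print(e)
delta(.59,-.325,.012,94.5);print(status.get_obs()['position'])
E
```

```text
(array([ 0.58410889, -0.23317356]), np.float32(10.418624), (0.1156887412071228, 0.16674640774726868), array([[ 0.5121411 , -0.16163547],
       [ 0.54229534, -0.3256327 ],
       [ 0.65607667, -0.30471164],
       [ 0.62592244, -0.14071444]], dtype=float32))
go [0.0088 0.0043 0.1083] [-0.05 -0.04 -0.71]
[ 0.58638524 -0.33415953  0.12030257]
```

View pics/s3c.png

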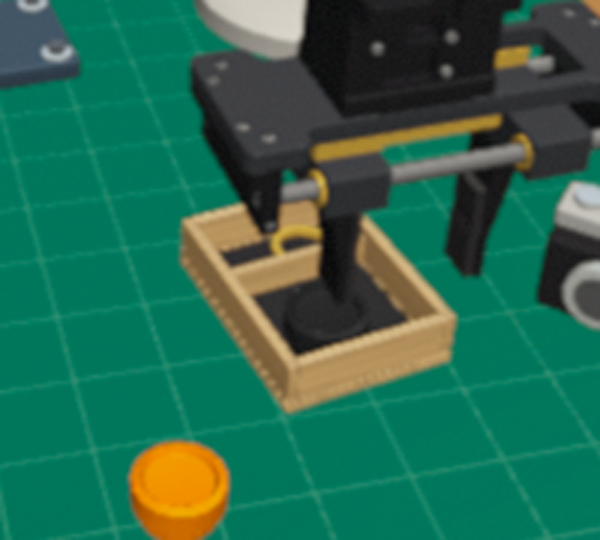

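The crop shows the tray's rim corners at about (290,362), (454,316), (183,226), and the gripper behind and above it. The parts lie in place.

```bash
python3 - <<'E'
from h import *
c=viewer.camera('side')
for p,z in(((290,362),.032),((454,316),.032),((183,226),.032),((290,410),0),((450,358),0)):
    print(p,ray(c,280+p[0]/3-.3,220+p[1]/3-.3,z)[:2].round(4))
E
```

```text
(290, 362) [ 0.5548 -0.2928]
(454, 316) [ 0.6508 -0.2786]
(183, 226) [ 0.5291 -0.1755]
(290, 410) [ 0.5564 -0.2952]
(450, 358) [ 0.6535 -0.2773]
```

```bash
python3 - <<'E'
from h import *
delta(.610,-.320,.016,100)
E
```

```text
go [0.0127 0.0243 0.1045] [-0.03 -0.02 -6.2 ]
```

{"op": "arm_command", "data": {
  "delta_pos": [
    [0.0,0.012,0.0],
    [0.0,0.024,0.015],
    [0.0,0.024,0.04],
    [0.006,0.024,0.07],
    [0.012,0.024,0.09],
    [0.012,0.024,0.1045],
    [0.012,0.024,0.1045],
    [0.012,0.024,0.1045]
  ],
  "delta_rot": [
    [0,0,-3],
    [0,0,-6.2],
    [0,0,-6.2],
    [0,0,-6.2],
    [0,0,-6.2],
    [0,0,-6.2],
    [0,0,-6.2],
    [0,0,-6.2]
  ],
  "gripper": [-0.26,-0.26,-0.26,-0.26,-0.26,-0.26,-0.26,-0.26]
}}

```text
time: 5.7
position: [0.6106, -0.3209, 0.0158]
tool_rot: [0.642, 0.767, -0.0, -0.0]
ft_force: [-0.4, 0.2, 0.8]
grip_width: 0.0548
grip_force: 0.0
```

{"op": "arm_command", "data": {
  "delta_pos": [
    [0.005,0,0],
    [0.01,0,0],
    [0.015,0,0],
    [0.02,0,0],
    [0.024,0,0],
    [0.026,0,0],
    [0.028,0,0],
    [0.03,0,0],
    [0.03,0,0]
  ],
  "delta_rot": [
    [0,0,0],
    [0,0,0],
    [0,0,0],
    [0,0,0],
    [0,0,0],
    [0,0,0],
    [0,0,0],
    [0,0,0],
    [0,0,0]
  ],
  "gripper": [-0.26,-0.26,-0.26,-0.26,-0.26,-0.26,-0.26,-0.26,-0.26]
}}

```text
time: 6.45
position: [0.6066, -0.2922, 0.017]
tool_rot: [0.642, 0.767, -0.0, 0.002]
ft_force: [-0.1, -4.0, 4.0]
grip_width: 0.0547
grip_force: 2.1
```

```bash
python3 - <<'E'
from h import *
o=status.get_obs();print(o['position'],o['ft_force'],o['q'].round(2))
c=shot('side','s4');cv2.imwrite('pics/s4c.png',cv2.resize(c['pixels'][200:400,260:460],None,fx=3,fy=3,interpolation=cv2.INTER_CUBIC))
E
```

```text
[ 0.60658243 -0.29224943  0.01698057] [-0.13999702 -4.02310187  4.01145337] [-0.61  0.85  1.43 -0.    0.86 -0.79]
```

View pics/s4c.png

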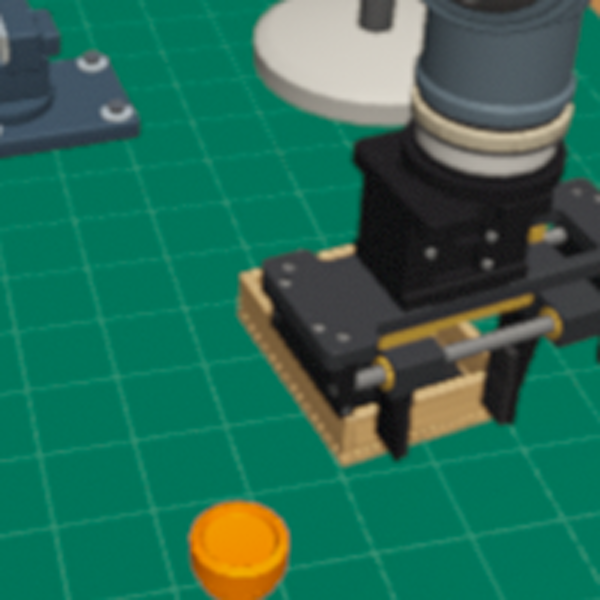

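The crop shows both fingers on the tray's end wall. The left finger is about 55 px in from the left corner (345,465), and the right one is near the right corner, so the gripper may sit too far right. I'll check numerically.

```bash
python3 - <<'E'
from h import *
c=viewer.camera('side')
for p,z in(((345,466),0),((342,418),.032),((240,278),.032),((240,320),0),((397,457),.017),((507,420),.017),((487,420),0)):
    print(p,ray(c,260+p[0]/3-.3,200+p[1]/3-.3,z)[:2].round(4))
o=status.get_obs();R=Ro.from_quat(o['tool_rot'])
for s in(-.035,.035):
    for t in (-.009,.009):
        u,v=proj(c,o['position']+R.apply([t,s,0]));print((u-260)*3,(v-200)*3)
E
```

```text
(345, 466) [ 0.5548 -0.2919]
(342, 418) [ 0.5517 -0.2892]
(240, 278) [ 0.5293 -0.1681]
(240, 320) [ 0.5305 -0.1675]
(397, 457) [ 0.5763 -0.3073]
(507, 420) [ 0.6421 -0.2944]
(487, 420) [ 0.6406 -0.2761]
391.2540969416392 457.1650886032137
373.98673419110656 433.77681860557163
507.4259575256497 419.63019572492806
488.66715796976837 397.624476510601
```

{"op": "arm_command", "data": {
  "delta_pos": [
    [0.004,-0.0003,0],
    [0.01,-0.0007,0],
    [0.018,-0.0013,0],
    [0.026,-0.0018,0],
    [0.034,-0.0024,0],
    [0.042,-0.0029,0],
    [0.05,-0.0035,0],
    [0.058,-0.004,0],
    [0.066,-0.0046,0],
    [0.074,-0.0052,0],
    [0.08,-0.0056,0],
    [0.085,-0.006,0]
  ],
  "delta_rot": [
    [0,0,0],
    [0,0,0],
    [0,0,0],
    [0,0,0],
    [0,0,0],
    [0,0,0],
    [0,0,0],
    [0,0,0],
    [0,0,0],
    [0,0,0],
    [0,0,0],
    [0,0,0]
  ],
  "gripper": [-0.26,-0.26,-0.26,-0.26,-0.26,-0.26,-0.26,-0.26,-0.26,-0.26,-0.26,-0.26]
}}

```text
time: 7.55
position: [0.586, -0.2094, 0.0168]
tool_rot: [0.642, 0.767, 0.0, 0.002]
ft_force: [1.9, -5.6, 4.6]
grip_width: 0.0553
grip_force: 2.9
```

{"op": "arm_command", "data": {
  "delta_pos": [
    [0.005,0,0],
    [0.01,0,0],
    [0.015,0.0002,0],
    [0.02,0.0004,0],
    [0.025,0.0007,0],
    [0.03,0.001,0],
    [0.035,0.0014,0],
    [0.04,0.0018,0],
    [0.045,0.0022,0],
    [0.045,0.0022,0],
    [0.045,0.0022,0]
  ],
  "delta_rot": [
    [0,0,0.6],
    [0,0,1.2],
    [0,0,1.8],
    [0,0,2.4],
    [0,0,3],
    [0,0,3.7],
    [0,0,4.4],
    [0,0,5],
    [0,0,5.5],
    [0,0,5.5],
    [0,0,5.5]
  ],
  "gripper": [-0.26,-0.26,-0.26,-0.26,-0.26,-0.26,-0.26,-0.26,-0.26,-0.26,-0.26]
}}

```text
time: 8.47
position: [0.579, -0.1637, 0.0162]
tool_rot: [0.678, 0.735, 0.0, 0.0]
ft_force: [0.4, -3.0, 1.8]
grip_width: 0.055
grip_force: 1.6
```

```bash
python3 - <<'E'
from h import *
o=status.get_obs();print(o['position'],o['ft_force'])
c=shot('side','s5');d=shot('top','t5')
a=cv2.resize(c['pixels'][180:360,240:440],None,fx=2,fy=2,interpolation=cv2.INTER_CUBIC)
b=cv2.resize(d['pixels'][150:330,220:420],None,fx=2,fy=2,interpolation=cv2.INTER_CUBIC)
cv2.imwrite('pics/c5.png',np.hstack([a,b]))
E
```

```text
[ 0.57895709 -0.16365991  0.01616322] [ 0.43222133 -2.95595319  1.75287787]
```

View pics/c5.png

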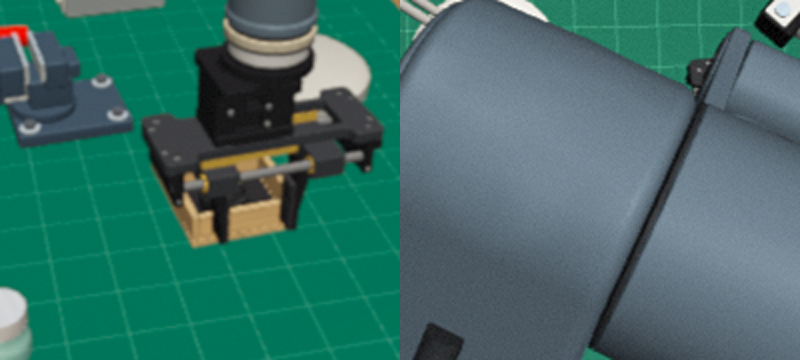

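The left half (side view) shows the tray square between both fingers, with its left-near foot at about (337,303) in the full image. I'll fit its left lower edge.

```bash
cat >> m.py <<'E'
def left_edge(c,r0,r1,c0,c1):
    h=cv2.cvtColor(c['pixels'],cv2.COLOR_BGR2HSV);m=cv2.inRange(h,(8,60,60),(30,220,255))
    P=[]
    for v in range(r0,r1):
        u=np.where(m[v,c0:c1])[0]
        if len(u): P.append((c0+u[0],v))
    return np.array(P)
E
python3 - <<'E'
from m import *
c=viewer.camera('side')
P=left_edge(c,262,306,310,400);print(P[::3].tolist(),P[-1])
W=np.array([ray(c,u,v,0)[:2] for u,v in P])
L=np.array([.558,.087]);ex=np.array([.997,.0785]);ey=np.array([-.0785,.997])
print(np.c_[(W-L)@ex,(W-L)@ey].round(4)[::3])
p=status.get_obs()['position'][:2];print('tcp',(p-L)@ex,(p-L)@ey)
E
```

```text
[[339, 262], [341, 265], [331, 268], [341, 271], [322, 274], [324, 277], [325, 280], [327, 283], [328, 286], [329, 289], [331, 292], [333, 295], [334, 298], [335, 301]] [336 302]
[[-0.0045 -0.1232]
 [-0.0041 -0.134 ]
 [-0.0262 -0.138 ]
 [-0.0107 -0.1529]
 [-0.0489 -0.1518]
 [-0.0481 -0.162 ]
 [-0.0491 -0.1715]
 [-0.0483 -0.1814]
 [-0.0493 -0.1906]
 [-0.0503 -0.1996]
 [-0.0495 -0.209 ]
 [-0.0487 -0.2183]
 [-0.0497 -0.2269]
 [-0.0506 -0.2353]]
tcp 0.0011144138417701652 -0.2516054561522862
```

{"op": "arm_command", "data": {
  "delta_pos": [
    [0.004,0,0],
    [0.01,0,0],
    [0.017,0,0],
    [0.024,0,0],
    [0.031,0,0],
    [0.038,0,0],
    [0.045,0,0],
    [0.052,0,0],
    [0.059,0,0],
    [0.066,0,0],
    [0.073,0,0],
    [0.08,0,0]
  ],
  "delta_rot": [
    [0,0,0],
    [0,0,0],
    [0,0,0],
    [0,0,0],
    [0,0,0],
    [0,0,0],
    [0,0,0],
    [0,0,0],
    [0,0,0],
    [0,0,0],
    [0,0,0],
    [0,0,0]
  ],
  "gripper": [-0.26,-0.26,-0.26,-0.26,-0.26,-0.26,-0.26,-0.26,-0.26,-0.26,-0.26,-0.26]
}}

```text
time: 9.62
position: [0.5845, -0.0953, 0.0194]
tool_rot: [0.673, 0.74, 0.001, 0.017]
ft_force: [12.0, -40.4, 4.1]
grip_width: 0.0547
grip_force: 21.1
```

```bash
python3 - <<'E'
from m import *
c=viewer.camera('side')
P=left_edge(c,225,285,295,400)
W=np.array([ray(c,u,v,0)[:2] for u,v in P])
L=np.array([.558,.087]);ex=np.array([.997,.0785]);ey=np.array([-.0785,.997])
print(np.c_[(W-L)@ex,(W-L)@ey].round(4)[::3])
o=status.get_obs();p=o['position'][:2];print('tcp',(p-L)@ex,(p-L)@ey,o['position'],o['ft_force'],o['tool_rot'])
E
```

```text
[[ 0.1144 -0.0171]
 [ 0.0755 -0.0192]
 [-0.0358 -0.0003]
 [-0.0391 -0.0121]
 [-0.0444 -0.023 ]
 [-0.0476 -0.0344]
 [-0.0507 -0.0455]
 [-0.0499 -0.0576]
 [-0.049  -0.0694]
 [-0.0481 -0.081 ]
 [-0.0473 -0.0925]
 [-0.0445 -0.1043]
 [-0.0437 -0.1153]
 [-0.0429 -0.1261]
 [-0.0422 -0.1368]
 [-0.0414 -0.1473]
 [-0.0388 -0.1581]
 [-0.0381 -0.1682]]
tcp 0.013641690836879394 -0.1836409425530314 [ 0.58601178 -0.09498798  0.02010099] [ 10.66355989 -30.62650356   2.4237092 ] [0.67296717 0.73943597 0.00174561 0.01861693]
```

Force rose to about 40 N, so something has caught. I back off and look.

{"op": "arm_command", "data": {
  "delta_pos": [
    [-0.01,0,0],
    [-0.02,0,0],
    [-0.03,0,0],
    [-0.035,0,0],
    [-0.035,0,0],
    [-0.035,0,0]
  ],
  "delta_rot": [
    [0,0,0],
    [0,0,0],
    [0,0,0],
    [0,0,0],
    [0,0,0],
    [0,0,0]
  ],
  "gripper": [-0.26,-0.26,-0.26,-0.26,-0.26,-0.26]
}}

```text
time: 10.17
position: [0.5741, -0.1182, 0.0155]
tool_rot: [0.678, 0.735, -0.0, -0.001]
ft_force: [0.2, -0.0, 0.0]
grip_width: 0.0549
grip_force: 0.0
```

```bash
python3 - <<'E'
from m import *
c=viewer.camera('side')
P=left_edge(c,225,285,295,400)
W=np.array([ray(c,u,v,0)[:2] for u,v in P])
L=np.array([.558,.087]);ex=np.array([.997,.0785]);ey=np.array([-.0785,.997])
print(np.c_[P,(W-L)@ex,(W-L)@ey].round(4)[::4])
o=status.get_obs();p=o['position'][:2];print('tcp',(p-L)@ex,(p-L)@ey,o['position'],o['ft_force'],o['tool_rot'])
cv2.imwrite('pics/c6.png',cv2.resize(c['pixels'][190:310,240:400],None,fx=5,fy=5,interpolation=cv2.INTER_CUBIC))
for x in(-.054,.054):
  for y in(-.048,.048):
    w=L+ex*x+ey*y;print('plate',x,y,[((a-240)*5,(b-190)*5) for a,b in [proj(c,[*w,z]) for z in(0,.016)]])
E
```

```text
[[ 3.740e+02  2.250e+02  1.177e-01 -9.000e-03]
 [ 3.750e+02  2.290e+02  1.132e-01 -2.560e-02]
 [ 3.530e+02  2.410e+02  4.920e-02 -5.830e-02]
 [ 3.310e+02  2.450e+02 -5.000e-04 -6.000e-02]
 [ 3.300e+02  2.490e+02 -7.200e-03 -7.380e-02]
 [ 3.220e+02  2.530e+02 -2.750e-02 -8.330e-02]
 [ 3.320e+02  2.570e+02 -1.240e-02 -1.026e-01]
 [ 3.220e+02  2.610e+02 -3.600e-02 -1.104e-01]
 [ 3.220e+02  2.650e+02 -4.000e-02 -1.235e-01]
 [ 3.210e+02  2.690e+02 -4.590e-02 -1.357e-01]
 [ 3.240e+02  2.730e+02 -4.420e-02 -1.498e-01]
 [ 3.260e+02  2.770e+02 -4.440e-02 -1.631e-01]
 [ 3.290e+02  2.810e+02 -4.280e-02 -1.766e-01]]
tcp 3.3687175362295134e-06 -0.20562265495021528 [ 0.57414197 -0.11797042  0.0155792 ] [-0.29830061  0.27016508  0.80338169] [ 6.77595877e-01  7.35433515e-01 -1.93584453e-04 -1.15573436e-03]
plate -0.054 -0.048 [(np.float64(324.09532091191153), np.float64(279.3730824236395)), (np.float64(323.90715819628724), np.float64(246.9882962665615))]
plate -0.054 0.048 [(np.float64(266.24057068344314), np.float64(166.28959139972892)), (np.float64(265.61696020634145), np.float64(135.29131731143224))]
plate 0.054 -0.048 [(np.float64(567.1325397125222), np.float64(240.89784891455594)), (np.float64(568.9183930811564), np.float64(209.1187948599402))]
plate 0.054 0.048 [(np.float64(494.3803923386457), np.float64(133.37583623880192)), (np.float64(495.49551086712), np.float64(102.94745779805908))]
```

View pics/c6.png

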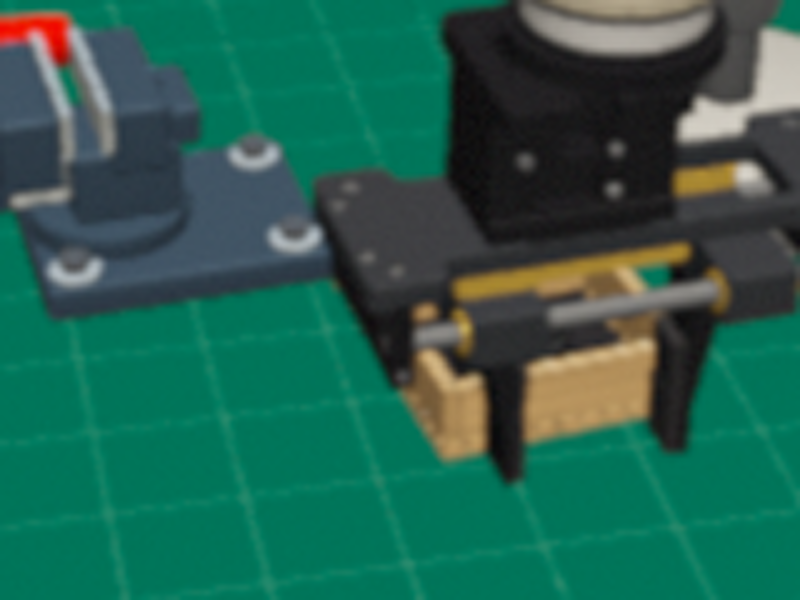

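The crop shows the tray's near-left foot at (445,460) and the vise plate's lane corner near (330,270): the tray's front left corner seems to have met the plate corner. I'll measure the gap in the side camera's own frame, from an earlier unobstructed picture.

```bash
python3 - <<'E'
from m import *
c=viewer.camera('side');L=np.array([.558,.087]);ex=np.array([.997,.0785]);ey=np.array([-.0785,.997])
f=lambda u,v,z:(lambda w:((w-L)@ex).round(4).item().__repr__()+' '+((w-L)@ey).round(4).item().__repr__())(ray(c,u,v,z)[:2])
im=cv2.imread('pics/s3.png');h=cv2.cvtColor(im,cv2.COLOR_BGR2HSV)
im0=cv2.imread('pics/side0.png');h0=cv2.cvtColor(im0,cv2.COLOR_BGR2HSV)
g=cv2.inRange(h0,(65,120,30),(95,255,255))
# right edge of vise plate (dark, not green) per row: scan from lane green leftwards
for v in range(220,248,2):
    u=325
    while g[v,u]>0: u-=1
    w=345
    while g[v,w]>0: w+=1
    print(v,'vise',u,f(u+.5,v,0),'|',f(u+.5,v,.016),'lamp',w,f(w-.5,v,0))
for u in range(346,420,8):
    v=250
    while g[v,u]>0: v-=1
    print(u,'lampb',v,f(u,v+.5,0),'|',ray(c,u,v+.5,0)[:2].round(4))
for u in range(250,304,6):
    v=258
    while g[v,u]>0: v-=1
    print(u,'visefront',v,f(u,v+.5,0))
E
```

```text
220 vise 296 -0.0433 0.06 | -0.0501 0.0334 lamp 345 0.0614 0.0302
222 vise 296 -0.0456 0.0514 | -0.0523 0.0251 lamp 345 0.0584 0.0217
224 vise 297 -0.0457 0.0423 | -0.0524 0.0162 lamp 346 0.0576 0.0127
226 vise 298 -0.0458 0.0333 | -0.0525 0.0075 lamp 347 0.0568 0.0039
228 vise 299 -0.0459 0.0244 | -0.0526 -0.0012 lamp 349 0.0582 -0.0054
230 vise 300 -0.046 0.0156 | -0.0527 -0.0097 lamp 351 0.0595 -0.0146
232 vise 301 -0.0461 0.007 | -0.0528 -0.0181 lamp 353 0.0609 -0.0237
234 vise 303 -0.0441 -0.0022 | -0.0509 -0.0269 lamp 356 0.0643 -0.0333
236 vise 304 -0.0443 -0.0106 | -0.051 -0.0351 lamp 360 0.0697 -0.0434
238 vise 305 -0.0444 -0.0189 | -0.0511 -0.0432 lamp 366 0.0792 -0.0545
240 vise 305 -0.0465 -0.0265 | -0.0532 -0.0506 lamp 372 0.0886 -0.0655
242 vise 305 -0.0486 -0.0341 | -0.0553 -0.058 lamp 494 0.338 -0.1458
244 vise 305 -0.0507 -0.0415 | -0.0573 -0.0652 lamp 496 0.3376 -0.1538
246 vise 296 -0.0707 -0.0437 | -0.0768 -0.0673 lamp 498 0.3371 -0.1618
346 lampb 225 0.0565 0.0063 | [0.6138 0.0977]
354 lampb 232 0.0633 -0.0266 | [0.6232 0.0655]
362 lampb 237 0.0727 -0.0506 | [0.6345 0.0423]
370 lampb 239 0.0863 -0.0628 | [0.649  0.0312]
378 lampb 241 0.0997 -0.0749 | [0.6633 0.0202]
386 lampb 241 0.1162 -0.0796 | [0.68   0.0167]
394 lampb 241 0.1326 -0.0844 | [0.6968 0.0133]
402 lampb 240 0.1508 -0.0855 | [0.715  0.0136]
410 lampb 238 0.1709 -0.083 | [0.7348 0.0176]
418 lampb 234 0.195 -0.0731 | [0.7581 0.0295]
250 visefront 252 -0.1674 -0.0407
256 visefront 252 -0.1558 -0.0441
262 visefront 251 -0.1434 -0.0439
268 visefront 250 -0.131 -0.0437
274 visefront 249 -0.1184 -0.0435
280 visefront 248 -0.1057 -0.0433
286 visefront 247 -0.093 -0.0431
292 visefront 246 -0.0802 -0.0429
298 visefront 245 -0.0673 -0.0427
```

{"op": "arm_command", "data": {
  "delta_pos": [
    [0,0.002,0],
    [0.005,0.002,0],
    [0.01,0.002,0],
    [0.014,0.002,0],
    [0.016,0.002,0],
    [0.018,0.002,0],
    [0.02,0.002,0],
    [0.022,0.002,0],
    [0.023,0.002,0],
    [0.024,0.002,0],
    [0.025,0.002,0],
    [0.025,0.002,0]
  ],
  "delta_rot": [
    [0,0,-0.6],
    [0,0,-0.6],
    [0,0,-0.6],
    [0,0,-0.6],
    [0,0,-0.6],
    [0,0,-0.6],
    [0,0,-0.6],
    [0,0,-0.6],
    [0,0,-0.6],
    [0,0,-0.6],
    [0,0,-0.6],
    [0,0,-0.6]
  ],
  "gripper": [-0.38,-0.38,-0.38,-0.38,-0.38,-0.38,-0.38,-0.38,-0.38,-0.38,-0.38,-0.38]
}}

```text
time: 11.27
position: [0.5785, -0.098, 0.017]
tool_rot: [0.672, 0.74, -0.0, 0.005]
ft_force: [1.0, -10.5, -1.0]
grip_width: 0.0605
grip_force: 5.1
```

```bash
cat > e.py <<'E'
from m import *
import sys
r0,r1=int(sys.argv[1]),int(sys.argv[2])
c=shot('side',sys.argv[3])
P=left_edge(c,r0,r1,285,400)
W=np.array([ray(c,u,v,0)[:2] for u,v in P])
L=np.array([.558,.087]);ex=np.array([.997,.0785]);ey=np.array([-.0785,.997])
A=np.c_[P,(W-L)@ex*1000,(W-L)@ey*1000]
for a in A[::2]: print(a.round(1).tolist())
o=status.get_obs();p=o['position'][:2];print('tcp',(p-L)@ex,(p-L)@ey,o['position'],o['ft_force'],o['tool_rot'])
E
python3 e.py 250 290 s7
```

```text
[309.0, 250.0, -49.9, -65.3]
[311.0, 252.0, -48.0, -73.5]
[312.0, 254.0, -48.1, -81.0]
[313.0, 256.0, -48.2, -88.5]
[315.0, 258.0, -46.3, -96.4]
[316.0, 260.0, -46.4, -103.7]
[318.0, 262.0, -44.6, -111.5]
[319.0, 264.0, -44.7, -118.6]
[320.0, 266.0, -44.8, -125.6]
[322.0, 268.0, -43.0, -133.1]
[323.0, 270.0, -43.1, -139.9]
[324.0, 272.0, -43.2, -146.7]
[326.0, 274.0, -41.5, -154.0]
[327.0, 276.0, -41.6, -160.6]
[328.0, 278.0, -41.7, -167.2]
[330.0, 280.0, -40.0, -174.2]
tcp 0.0058681867162281515 -0.18606791317079555 [ 0.57845341 -0.09801737  0.01697184] [ 1.70865558 -9.49635946 -0.77302299] [ 6.72480235e-01  7.40097849e-01 -1.29979464e-04  5.04880673e-03]
```

{"op": "arm_command", "data": {
  "delta_pos": [
    [-0.01,0,0],
    [-0.025,0,0],
    [-0.025,0,-0.03],
    [-0.025,0,-0.07],
    [-0.025,0,-0.1],
    [-0.025,0,-0.12],
    [-0.02,-0.02,-0.12],
    [0,-0.04,-0.12],
    [0.02,-0.06,-0.12],
    [0.04,-0.08,-0.12],
    [0.06,-0.08,-0.12],
    [0.07,-0.08,-0.12]
  ],
  "delta_rot": [
    [0,0,0],
    [0,0,0],
    [0,0,0],
    [0,0,7],
    [0,0,14],
    [0,0,21],
    [0,0,28],
    [0,0,35],
    [0,0,42],
    [0,0,49],
    [0,0,56],
    [0,0,63]
  ],
  "gripper": [-0.15,-0.15,-0.15,-0.15,-0.15,-0.15,-0.15,-0.15,-0.15,-0.15,-0.15,-0.15]
}}

```text
time: 12.32
position: [0.4861, -0.03, 0.1359]
tool_rot: [0.962, 0.275, -0.001, -0.001]
ft_force: [1.0, -0.2, -0.8]
grip_width: 0.0498
grip_force: 0.0
```

```bash
cat >> h.py <<'E'
L=np.array([.558,.087]);ex=np.array([.997,.0785]);ey=np.array([-.0785,.997])
def lane(lat,al,z,psi):
    w=L+ex*lat+ey*al;delta(*w,z,psi)
    o=status.get_obs();p=o['position'][:2]-L;print('lane now',(p@ex).round(4),(p@ey).round(4),o['position'][2].round(4))
E
python3 e.py 236 290 s8|awk 'NR%2'; python3 -c "
from h import *
lane(-.075,-.105,.13,5.2)"
```

```text
[307.0, 236.0, -39.1, -12.1]
[306.0, 240.0, -45.5, -26.8]
[306.0, 244.0, -49.7, -41.8]
[308.0, 248.0, -49.9, -57.6]
[311.0, 252.0, -48.0, -73.5]
[314.0, 256.0, -46.3, -89.1]
[316.0, 260.0, -46.4, -103.7]
[319.0, 264.0, -44.7, -118.6]
[322.0, 268.0, -43.0, -133.1]
[324.0, 272.0, -43.2, -146.7]
[327.0, 276.0, -41.6, -160.6]
[330.0, 280.0, -40.0, -174.2]
go [ 0.0069 -0.0023  0.006 ] [-0.18  0.1  26.52]
lane now -0.0801 -0.1102 0.136
```

{"op": "arm_command", "data": {
  "delta_pos": [
    [0.005,-0.002,0.006],
    [0.005,-0.002,0.006],
    [0.005,-0.002,0.006],
    [0.005,-0.002,0.006],
    [0.005,-0.002,0.03],
    [0.005,-0.002,0.055],
    [0.005,-0.002,0.08],
    [0.005,-0.002,0.1],
    [0.005,-0.002,0.112],
    [0.005,-0.002,0.112]
  ],
  "delta_rot": [
    [0,0,7],
    [0,0,14],
    [0,0,21],
    [0,0,26.5],
    [0,0,26.5],
    [0,0,26.5],
    [0,0,26.5],
    [0,0,26.5],
    [0,0,26.5],
    [0,0,26.5]
  ],
  "gripper": [-0.15,-0.15,-0.15,-0.15,-0.15,-0.15,-0.15,-0.15,-0.15,-0.15]
}}

```text
time: 13.2
position: [0.4907, -0.0277, 0.0216]
tool_rot: [0.999, 0.051, -0.002, -0.001]
ft_force: [0.4, 0.9, -0.0]
grip_width: 0.0501
grip_force: 0.0
```

```bash
python3 -c "
from h import *
lane(-.052,-.105,.023,5.2);print(status.get_obs()['ft_force'])"
```

```text
go [ 0.0241 -0.0035 -0.0015] [-0.12  0.28  0.65]
lane now -0.0761 -0.1091 0.0216
[ 0.37422405  0.91345396 -0.00618742]
```

{"op": "arm_command", "data": {
  "delta_pos": [
    [0.004,-0.003,-0.001],
    [0.008,-0.003,-0.001],
    [0.012,-0.003,-0.001],
    [0.015,-0.003,-0.001],
    [0.018,-0.003,-0.001],
    [0.02,-0.003,-0.001],
    [0.022,-0.003,-0.001],
    [0.023,-0.003,-0.001],
    [0.024,-0.003,-0.001],
    [0.024,-0.003,-0.001]
  ],
  "delta_rot": [
    [0,0,0.6],
    [0,0,0.6],
    [0,0,0.6],
    [0,0,0.6],
    [0,0,0.6],
    [0,0,0.6],
    [0,0,0.6],
    [0,0,0.6],
    [0,0,0.6],
    [0,0,0.6]
  ],
  "gripper": [-0.15,-0.15,-0.15,-0.15,-0.15,-0.15,-0.15,-0.15,-0.15,-0.15]
}}

```text
time: 14.03
position: [0.5134, -0.0209, 0.0256]
tool_rot: [0.999, 0.046, -0.002, -0.001]
ft_force: [-4.8, 1.0, 4.8]
grip_width: 0.0499
grip_force: 2.6
```

```bash
python3 e.py 236 290 s9|awk 'NR%2==0'; python3 -c "
from h import *
lane(-.075,-.105,.023,5.2);print(status.get_obs()['ft_force'])"
```

```text
[347.0, 238.0, 41.0, -43.5]
[330.0, 242.0, 1.0, -48.4]
[312.0, 246.0, -39.8, -52.6]
[324.0, 250.0, -20.3, -73.9]
[324.0, 254.0, -24.7, -87.9]
[324.0, 258.0, -29.0, -101.5]
[321.0, 262.0, -38.9, -113.1]
[323.0, 266.0, -39.2, -127.2]
[325.0, 270.0, -39.4, -141.0]
[328.0, 274.0, -37.8, -155.1]
[330.0, 278.0, -38.1, -168.2]
tcp -0.052973813435291305 -0.10403553075148195 [ 0.51335954 -0.0208634   0.02559973] [-5.32962305  1.26201038  5.00371166] [ 9.98938823e-01  4.59912182e-02 -2.34968101e-03 -7.16803592e-04]
go [-0.022   0.0007  0.0027] [-0.09  0.27  0.07]
lane now -0.053 -0.104 0.0256
[-5.32962305  1.26201038  5.00371166]
```

{"op": "arm_command", "data": {
  "delta_pos": [
    [-0.01,0,0],
    [-0.02,0,0],
    [-0.025,0,-0.02],
    [-0.025,0,-0.06],
    [-0.025,0,-0.09],
    [-0.025,0,-0.12],
    [-0.025,0.03,-0.12],
    [-0.02,0.07,-0.12],
    [0.0,0.1,-0.12],
    [0.025,0.12,-0.12],
    [0.055,0.12,-0.12],
    [0.055,0.12,-0.12]
  ],
  "delta_rot": [
    [0,0,0],
    [0,0,0],
    [0,0,0],
    [0,0,-7],
    [0,0,-14],
    [0,0,-21],
    [0,0,-28],
    [0,0,-35],
    [0,0,-42],
    [0,0,-49],
    [0,0,-56],
    [0,0,-63]
  ],
  "gripper": [-0.32,-0.32,-0.32,-0.32,-0.32,-0.32,-0.32,-0.32,-0.32,-0.32,-0.32,-0.32]
}}

```text
time: 15.08
position: [0.5892, -0.1395, 0.1471]
tool_rot: [0.827, 0.562, 0.004, 0.005]
ft_force: [0.9, -0.3, -0.0]
grip_width: 0.0573
grip_force: 0.0
```

```bash
python3 e.py 232 290 s10|awk 'NR%2==0'; python3 -c "
from h import *
lane(.0,-.215,.12,95)"
```

```text
[311.0, 234.0, -28.6, -6.6]
[311.0, 238.0, -33.1, -22.2]
[311.0, 242.0, -37.5, -37.3]
[312.0, 246.0, -39.8, -52.6]
[314.0, 250.0, -40.1, -68.2]
[316.0, 254.0, -40.3, -83.3]
[319.0, 258.0, -38.6, -98.7]
[321.0, 262.0, -38.9, -113.1]
[323.0, 266.0, -39.2, -127.2]
[326.0, 270.0, -37.6, -141.6]
[328.0, 274.0, -37.8, -155.1]
[330.0, 278.0, -38.1, -168.2]
tcp 0.00995998707007109 -0.2265956824875619 [ 0.58571312 -0.13809549  0.14630179] [-1.10137043 -0.36789751 -0.47415326] [0.82535928 0.56459571 0.00211271 0.00304549]
go [ 0.0061 -0.0142  0.0262] [  0.42   0.09 -26.25]
lane now 0.01 -0.2266 0.1463
```

```bash
python3 -c "
from h import *
lane(.088,-.12,.14,5.2)"
```

```text
go [0.1299 0.0239 0.0065] [ 0.38 -0.24 63.55]
lane now 0.01 -0.2266 0.1463
```

{"op": "arm_command", "data": {
  "delta_pos": [
    [0.015,0.003,0.0],
    [0.03,0.006,0.0],
    [0.045,0.009,0.0],
    [0.06,0.012,0.0],
    [0.075,0.014,0.0],
    [0.09,0.017,0],
    [0.105,0.02,0],
    [0.12,0.022,0],
    [0.13,0.024,0],
    [0.13,0.024,0.006],
    [0.13,0.024,0.006]
  ],
  "delta_rot": [
    [0,0,7],
    [0,0,14],
    [0,0,21],
    [0,0,28],
    [0,0,35],
    [0,0,42],
    [0,0,49],
    [0,0,56],
    [0,0,63.5],
    [0,0,63.5],
    [0,0,63.5]
  ],
  "gripper": [0.08,0.08,0.08,0.08,0.08,0.08,0.08,0.08,0.08,0.08,0.08]
}}

```text
time: 16.05
position: [0.6511, -0.024, 0.1384]
tool_rot: [0.999, 0.042, -0.001, 0.0]
ft_force: [0.1, 0.1, 0.3]
grip_width: 0.0403
grip_force: 0.0
```

```bash
python3 -c "
from h import *
lane(.085,-.12,.022,5.4)"
```

```text
go [0.001  0.0021 0.1164] [ 0.    0.06 -0.54]
lane now 0.0842 -0.1179 0.1384
```

{"op": "arm_command", "data": {
  "delta_pos": [
    [0.002,0.002,0.03],
    [0.002,0.002,0.06],
    [0.002,0.002,0.085],
    [0.002,0.002,0.105],
    [0.002,0.002,0.116],
    [0.002,0.002,0.116]
  ],
  "delta_rot": [
    [0,0,-0.5],
    [0,0,-0.5],
    [0,0,-0.5],
    [0,0,-0.5],
    [0,0,-0.5],
    [0,0,-0.5]
  ],
  "gripper": [0.08,0.08,0.08,0.08,0.08,0.08]
}}

```text
time: 16.55
position: [0.6514, -0.0267, 0.0202]
tool_rot: [0.999, 0.045, -0.003, -0.001]
ft_force: [-0.6, 0.0, 0.5]
grip_width: 0.0401
grip_force: 0.0
```

{"op": "arm_command", "data": {
  "delta_pos": [
    [-0.004,0,0],
    [-0.008,0,0],
    [-0.011,0,0],
    [-0.013,0,0],
    [-0.015,0,0],
    [-0.017,0,0],
    [-0.018,0,0],
    [-0.018,0,0]
  ],
  "delta_rot": [
    [0,0,0],
    [0,0,0],
    [0,0,0],
    [0,0,0],
    [0,0,0],
    [0,0,0],
    [0,0,0],
    [0,0,0]
  ],
  "gripper": [0.08,0.08,0.08,0.08,0.08,0.08,0.08,0.08]
}}

```text
time: 17.22
position: [0.6372, -0.0281, 0.0238]
tool_rot: [0.999, 0.045, 0.001, 0.0]
ft_force: [1.5, -0.2, 1.2]
grip_width: 0.0407
grip_force: 0.8
```

```bash
python3 e.py 240 290 s11|awk 'NR%2==0'; python3 -c "
from h import *
lane(.085,-.12,.022,5.4)"
```

```text
[311.0, 242.0, -37.5, -37.3]
[312.0, 246.0, -39.8, -52.6]
[314.0, 250.0, -40.1, -68.2]
[316.0, 254.0, -40.3, -83.3]
[319.0, 258.0, -38.6, -98.7]
[321.0, 262.0, -38.9, -113.1]
[323.0, 266.0, -39.2, -127.2]
[325.0, 270.0, -39.4, -141.0]
[328.0, 274.0, -37.8, -155.1]
[330.0, 278.0, -38.1, -168.2]
tcp 0.06995304143755086 -0.12099543330805272 [ 0.63722776 -0.02812142  0.02371694] [1.5428041  0.91008678 1.51848441] [9.98969915e-01 4.53588028e-02 1.26534699e-03 2.94516090e-04]
go [ 0.0151 -0.0008  0.0018] [ 0.04 -0.14 -0.2 ]
lane now 0.07 -0.121 0.0237
```

{"op": "arm_command", "data": {
  "delta_pos": [
    [-0.002,0,0],
    [-0.004,0,0],
    [-0.005,0,0],
    [-0.006,0,0],
    [-0.006,0,0],
    [-0.006,0,0]
  ],
  "delta_rot": [
    [0,0,0],
    [0,0,0],
    [0,0,0],
    [0,0,0],
    [0,0,0],
    [0,0,0]
  ],
  "gripper": [0.08,0.08,0.08,0.08,0.08,0.08]
}}

```text
time: 17.77
position: [0.6313, -0.0288, 0.0236]
tool_rot: [0.999, 0.045, 0.001, 0.0]
ft_force: [5.6, -0.6, 2.6]
grip_width: 0.0398
grip_force: 2.5
```

```bash
python3 e.py 240 290 s12|awk 'NR%2==0'
```

```text
[309.0, 242.0, -41.5, -36.1]
[309.0, 246.0, -45.8, -50.9]
[312.0, 250.0, -44.0, -67.0]
[314.0, 254.0, -44.2, -82.2]
[316.0, 258.0, -44.4, -97.0]
[318.0, 262.0, -44.6, -111.5]
[320.0, 266.0, -44.8, -125.6]
[322.0, 270.0, -45.0, -139.4]
[325.0, 274.0, -43.4, -153.4]
[326.0, 278.0, -45.4, -166.1]
tcp 0.0639751274306132 -0.1212043013256547 [ 0.63128519 -0.02879881  0.0235817 ] [ 5.30095946 -0.54170456  3.418322  ] [9.98977375e-01 4.51952342e-02 1.22865037e-03 2.92602272e-04]
```

{"op": "arm_command", "data": {
  "delta_pos": [
    [-0.001,0,0],
    [-0.002,0,0],
    [-0.002,0,0],
    [-0.002,0,0],
    [0.008,0,0],
    [0.018,0,-0.01],
    [0.018,0,-0.05],
    [0.018,0,-0.09],
    [0.018,0,-0.12],
    [0.0,0.03,-0.12],
    [-0.03,0.06,-0.12],
    [-0.05,0.09,-0.12]
  ],
  "delta_rot": [
    [0,0,0],
    [0,0,0],
    [0,0,0],
    [0,0,0],
    [0,0,0],
    [0,0,0],
    [0,0,-7],
    [0,0,-14],
    [0,0,-21],
    [0,0,-28],
    [0,0,-35],
    [0,0,-42]
  ],
  "gripper": [0.08,0.08,0.08,0.08,0.08,0.08,-0.38,-0.38,-0.38,-0.38,-0.38,-0.38]
}}

```text
time: 18.82
position: [0.5836, -0.1212, 0.1422]
tool_rot: [0.915, 0.404, -0.003, -0.003]
ft_force: [0.5, 0.2, -0.8]
grip_width: 0.0594
grip_force: 0.0
```

```bash
python3 e.py 240 290 s13|awk 'NR%2==0'; python3 -c "
from h import *
lane(.004,-.205,.13,95.2)"
```

```text
[307.0, 242.0, -45.6, -34.9]
[308.0, 246.0, -47.8, -50.3]
[310.0, 250.0, -47.9, -65.9]
[313.0, 254.0, -46.2, -81.6]
[315.0, 258.0, -46.3, -96.4]
[317.0, 262.0, -46.5, -110.9]
[319.0, 266.0, -46.7, -125.0]
[321.0, 270.0, -46.9, -138.9]
[323.0, 274.0, -47.0, -152.4]
[325.0, 278.0, -47.2, -165.6]
tcp 0.005536734187419962 -0.21568184104820035 [ 0.5804473  -0.12756342  0.14162062] [-3.1237932  -1.70849223 -0.81069366] [ 0.91428855  0.40501276 -0.00601331 -0.00222572]
go [ 0.0063 -0.0087  0.0116] [ -0.7    0.28 -47.41]
lane now 0.0055 -0.2157 0.1416
```

{"op": "arm_command", "data": {
  "delta_pos": [
    [0.006,-0.009,0.01],
    [0.006,-0.009,0.01],
    [0.006,-0.009,0.01],
    [0.006,-0.009,0.01],
    [0.006,-0.009,0.01],
    [0.006,-0.009,0.01],
    [0.006,-0.009,0.01],
    [0.006,-0.009,0.03],
    [0.006,-0.009,0.06],
    [0.006,-0.009,0.09],
    [0.006,-0.009,0.115],
    [0.006,-0.009,0.125]
  ],
  "delta_rot": [
    [0,0,-7],
    [0,0,-14],
    [0,0,-21],
    [0,0,-28],
    [0,0,-35],
    [0,0,-42],
    [0,0,-47.2],
    [0,0,-47.2],
    [0,0,-47.2],
    [0,0,-47.2],
    [0,0,-47.2],
    [0,0,-47.2]
  ],
  "gripper": [-0.38,-0.38,-0.38,-0.38,-0.38,-0.38,-0.38,-0.38,-0.38,-0.38,-0.38,-0.38]
}}

```text
time: 19.87
position: [0.5806, -0.1099, 0.0135]
tool_rot: [0.68, 0.733, -0.003, -0.006]
ft_force: [-0.1, 0.5, -0.3]
grip_width: 0.06
grip_force: 0.0
```

```bash
python3 -c "
from h import *
lane(.004,-.185,.017,95)"
```

```text
go [ 0.013  -0.0032 -0.0034] [-0.7  -0.32 -0.68]
lane now 0.0071 -0.1981 0.0135
```

{"op": "arm_command", "data": {
  "delta_pos": [
    [0.0,-0.0035,-0.003],
    [0.004,-0.0035,-0.003],
    [0.01,-0.0035,-0.003],
    [0.014,-0.0036,-0.003],
    [0.018,-0.0037,-0.003],
    [0.023,-0.0038,-0.003],
    [0.028,-0.0039,-0.003],
    [0.033,-0.004,-0.003],
    [0.038,-0.004,-0.003],
    [0.043,-0.0041,-0.003],
    [0.048,-0.0042,-0.003],
    [0.053,-0.0043,-0.003]
  ],
  "delta_rot": [
    [0,0,-0.7],
    [0,0,-0.7],
    [0,0,-0.7],
    [0,0,-0.7],
    [0,0,-0.7],
    [0,0,-0.7],
    [0,0,-0.7],
    [0,0,-0.7],
    [0,0,-0.7],
    [0,0,-0.7],
    [0,0,-0.7],
    [0,0,-0.7]
  ],
  "gripper": [-0.38,-0.38,-0.38,-0.38,-0.38,-0.38,-0.38,-0.38,-0.38,-0.38,-0.38,-0.38]
}}

```text
time: 20.87
position: [0.5799, -0.0606, 0.0226]
tool_rot: [0.675, 0.738, 0.001, 0.003]
ft_force: [0.1, -6.6, 5.0]
grip_width: 0.0601
grip_force: 2.9
```

```bash
python3 e.py 226 275 s14|awk 'NR%2==0'; python3 -c "
from h import *
lane(.003,-.1,.018,95.1)"
```

```text
[304.0, 228.0, -36.4, 21.7]
[303.0, 232.0, -43.0, 6.1]
[305.0, 236.0, -43.2, -10.9]
[307.0, 240.0, -43.5, -27.4]
[307.0, 244.0, -47.7, -42.4]
[310.0, 248.0, -45.9, -58.7]
[312.0, 252.0, -46.1, -74.1]
[314.0, 256.0, -46.3, -89.1]
[316.0, 260.0, -46.4, -103.7]
[319.0, 264.0, -44.7, -118.6]
[321.0, 268.0, -44.9, -132.5]
go [ 0.0478 -0.0066  0.0044] [ 0.25  0.14 -0.03]
lane now 0.0101 -0.1477 0.0226
```

{"op": "arm_command", "data": {
  "delta_pos": [
    [-0.008,0,0],
    [-0.014,-0.003,0],
    [-0.014,-0.008,0.003],
    [-0.014,-0.008,0.003],
    [-0.014,-0.008,0.003]
  ],
  "delta_rot": [
    [0,0,0],
    [0,0,0],
    [0,0,0],
    [0,0,0],
    [0,0,0]
  ],
  "gripper": [-0.26,-0.26,-0.26,-0.26,-0.26]
}}

```text
time: 21.33
position: [0.5697, -0.0738, 0.0174]
tool_rot: [0.676, 0.737, -0.0, -0.001]
ft_force: [-0.1, -0.1, 1.5]
grip_width: 0.0547
grip_force: 0.0
```

```bash
python3 e.py 240 275 s15|awk 'NR%2==0'; python3 -c "
from h import *
lane(.003,-.1,.018,95.1)"
```

```text
[323.0, 242.0, -13.2, -44.3]
[314.0, 246.0, -35.8, -53.8]
[314.0, 250.0, -40.1, -68.2]
[313.0, 254.0, -46.2, -81.6]
[315.0, 258.0, -46.3, -96.4]
[317.0, 262.0, -46.5, -110.9]
[319.0, 266.0, -46.7, -125.0]
tcp -0.00042812489052898486 -0.16133453928158492 [ 0.57023583 -0.0738566   0.01757785] [-0.36874796 -0.24276836 -0.46676087] [ 6.75634245e-01  7.37236459e-01 -2.28018560e-04 -8.47617134e-04]
go [ 0.0613  0.004  -0.0004] [-0.08 -0.05 -0.11]
lane now -0.0004 -0.1613 0.0176
```

{"op": "arm_command", "data": {
  "delta_pos": [
    [0.005,0.001,0],
    [0.011,0.001,0],
    [0.016,0.001,0],
    [0.021,0.001,0],
    [0.026,0.001,0],
    [0.031,0.001,0],
    [0.036,0.001,0],
    [0.041,0.001,0],
    [0.046,0.001,0],
    [0.051,0.001,0],
    [0.056,0.001,0],
    [0.06,0.001,0]
  ],
  "delta_rot": [
    [0,0,0],
    [0,0,0],
    [0,0,0],
    [0,0,0],
    [0,0,0],
    [0,0,0],
    [0,0,0],
    [0,0,0],
    [0,0,0],
    [0,0,0],
    [0,0,0],
    [0,0,0]
  ],
  "gripper": [-0.26,-0.26,-0.26,-0.26,-0.26,-0.26,-0.26,-0.26,-0.26,-0.26,-0.26,-0.26]
}}

```text
time: 22.38
position: [0.5667, -0.0136, 0.0181]
tool_rot: [0.675, 0.738, -0.0, -0.0]
ft_force: [-0.0, -1.4, -1.5]
grip_width: 0.0549
grip_force: 1.2
```

```bash
python3 e.py 226 270 s16|awk 'NR%2==0'; python3 -c "
from h import *
lane(.003,-.04,.018,95.1)"
```

```text
[305.0, 228.0, -34.3, 21.1]
[306.0, 232.0, -36.7, 4.3]
[305.0, 236.0, -43.2, -10.9]
[307.0, 240.0, -43.5, -27.4]
[307.0, 244.0, -47.7, -42.4]
[310.0, 248.0, -45.9, -58.7]
[312.0, 252.0, -46.1, -74.1]
[314.0, 256.0, -46.3, -89.1]
go [0.0602 0.0029 0.0001] [-0.01 -0.03 -0.04]
lane now 0.0007 -0.1002 0.0181
```

{"op": "arm_command", "data": {
  "delta_pos": [
    [0.005,0.001,0],
    [0.012,0.001,0],
    [0.019,0.001,0],
    [0.026,0.001,0],
    [0.033,0.001,0],
    [0.04,0.001,0],
    [0.047,0.001,0],
    [0.054,0.001,0],
    [0.061,0.001,0],
    [0.068,0.001,0],
    [0.075,0.001,0],
    [0.08,0.001,0]
  ],
  "delta_rot": [
    [0,0,0],
    [0,0,0],
    [0,0,0],
    [0,0,0],
    [0,0,0],
    [0,0,0],
    [0,0,0],
    [0,0,0],
    [0,0,0],
    [0,0,0],
    [0,0,0],
    [0,0,0]
  ],
  "gripper": [-0.26,-0.26,-0.26,-0.26,-0.26,-0.26,-0.26,-0.26,-0.26,-0.26,-0.26,-0.26]
}}

```text
time: 23.43
position: [0.5606, 0.0665, 0.0181]
tool_rot: [0.675, 0.738, -0.0, -0.0]
ft_force: [0.4, -3.9, 0.3]
grip_width: 0.0545
grip_force: 1.6
```

```bash
python3 -c "
from h import *
lane(.003,.05,.018,95.1);print(status.get_obs()['ft_force'])"
```

```text
go [0.0706 0.0027 0.0001] [-0.01 -0.   -0.04]
lane now 0.001 -0.0206 0.0181
[ 0.43702904 -3.87388327  0.25606125]
```

{"op": "arm_command", "data": {
  "delta_pos": [
    [0.006,0.001,0],
    [0.014,0.001,0],
    [0.022,0.001,0],
    [0.03,0.001,0],
    [0.038,0.001,0],
    [0.046,0.001,0],
    [0.054,0.001,0],
    [0.062,0.001,0],
    [0.07,0.001,0],
    [0.078,0.001,0],
    [0.085,0.001,0],
    [0.09,0.001,0]
  ],
  "delta_rot": [
    [0,0,0],
    [0,0,0],
    [0,0,0],
    [0,0,0],
    [0,0,0],
    [0,0,0],
    [0,0,0],
    [0,0,0],
    [0,0,0],
    [0,0,0],
    [0,0,0],
    [0,0,0]
  ],
  "gripper": [-0.26,-0.26,-0.26,-0.26,-0.26,-0.26,-0.26,-0.26,-0.26,-0.26,-0.26,-0.26]
}}

```text
time: 24.43
position: [0.5537, 0.1563, 0.0181]
tool_rot: [0.675, 0.738, -0.0, -0.0]
ft_force: [-0.1, -3.5, 0.9]
grip_width: 0.0544
grip_force: 2.0
```

{"op": "arm_command", "data": {
  "delta_pos": [
    [0.003,0,0],
    [0.006,0,0],
    [0.009,0,0],
    [0.012,0,0],
    [0.014,0,0],
    [0.016,0,0],
    [0.018,0,0],
    [0.019,0,0],
    [0.02,0,0]
  ],
  "delta_rot": [
    [0,0,0],
    [0,0,0],
    [0,0,0],
    [0,0,0],
    [0,0,0],
    [0,0,0],
    [0,0,0],
    [0,0,0],
    [0,0,0]
  ],
  "gripper": [-0.26,-0.26,-0.26,-0.26,-0.26,-0.26,-0.26,-0.26,-0.26]
}}

```text
time: 25.18
position: [0.5522, 0.174, 0.0181]
tool_rot: [0.675, 0.738, -0.001, 0.001]
ft_force: [0.6, -12.1, 2.1]
grip_width: 0.0548
grip_force: 6.1
```

```bash
python3 -c "
from h import *
lane(.003,.09,.018,95.1);print(status.get_obs()['ft_force'])"
```

```text
go [0.0028 0.0019 0.0001] [-0.02  0.13 -0.  ]
lane now 0.0011 0.0872 0.0181
[  0.64558193 -12.07287878   2.13021801]
```

Force has risen, so the tray is at the cabinet. I press a touch to seat it, then withdraw and check.

{"op": "arm_command", "data": {
  "delta_pos": [
    [0.002,0,0],
    [0.003,0,0],
    [0.003,0,0],
    [-0.005,0,0],
    [-0.02,0,0],
    [-0.04,0,0],
    [-0.06,0,-0.03],
    [-0.08,0,-0.06],
    [-0.11,0,-0.09],
    [-0.14,0,-0.12],
    [-0.17,0,-0.12],
    [-0.2,0,-0.12]
  ],
  "delta_rot": [
    [0,0,0],
    [0,0,0],
    [0,0,0],
    [0,0,0],
    [0,0,0],
    [0,0,0],
    [0,0,0],
    [0,0,0],
    [0,0,0],
    [0,0,0],
    [0,0,0],
    [0,0,0]
  ],
  "gripper": [-0.26,-0.26,-0.26,-0.26,-0.26,-0.26,-0.26,-0.26,-0.26,-0.26,-0.26,-0.26]
}}

```text
time: 26.18
position: [0.5715, -0.0245, 0.1406]
tool_rot: [0.675, 0.737, 0.002, 0.002]
ft_force: [0.5, 0.3, 0.4]
grip_width: 0.0549
grip_force: 0.0
```

{"op": "arm_command", "data": {
  "delta_pos": [
    [-0.03,0,0],
    [-0.07,0,0],
    [-0.11,0,0],
    [-0.15,0,0],
    [-0.19,0,0],
    [-0.23,0,0],
    [-0.27,0,0],
    [-0.3,0,0],
    [-0.3,0,0]
  ],
  "delta_rot": [
    [0,0,0],
    [0,0,0],
    [0,0,0],
    [0,0,0],
    [0,0,0],
    [0,0,0],
    [0,0,0],
    [0,0,0],
    [0,0,0]
  ],
  "gripper": [-0.26,-0.26,-0.26,-0.26,-0.26,-0.26,-0.26,-0.26,-0.26]
}}

```text
time: 26.93
position: [0.5973, -0.3296, 0.138]
tool_rot: [0.677, 0.736, 0.0, 0.003]
ft_force: [0.8, -0.3, 0.1]
grip_width: 0.0548
grip_force: 0.0
```

```bash
python3 - <<'E'
from m import *
c=shot('top','t20');s=shot('side','s20')
print(tray(c,(165,195,260,290)));o=status.get_obs();print(o['position'],o['ft_force'])
a=cv2.resize(c['pixels'][190:300,140:300],None,fx=2.5,fy=2.5);b=cv2.resize(s['pixels'][110:220,240:400],None,fx=2.5,fy=2.5)
cv2.imwrite('pics/f.png',np.hstack([a,b]))
E
```

```text
(array([0.54395741, 0.24771786]), np.float32(4.749441), (0.10151243209838867, 0.13577577471733093), array([[0.48775446, 0.31117013],
       [0.4989965 , 0.17586054],
       [0.60016036, 0.18426558],
       [0.5889183 , 0.3195752 ]], dtype=float32))
[ 0.59596642 -0.32315351  0.13732165] [-0.03435462  0.72724242 -0.10943756]
```

View pics/f.png

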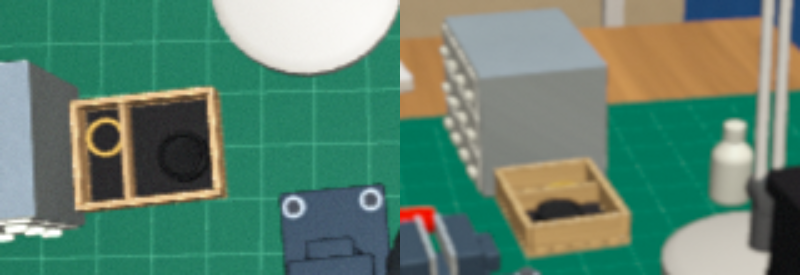

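The tray sits flush and square against the cabinet (left half: tray end on the cabinet edge at x≈75), with the ring and lens in it and nothing else disturbed. Handing in.

```bash
python3 -c "
from h import *
print(robot.hand_in())"
```

```text
the job is handed in; nothing more can be done
None
```

I pushed the tray through the gap and handed the job in with it flat and square against the cabinet side, lens and ring still in it; on the way it caught once on the vise plate (about 40 N) and I freed it, and the hand-in returned no verdict.

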